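# Turn the deburring disc over with the spatula

## Robot

A 6-joint arm with a two-finger parallel gripper is mounted at the origin on a cart in front of the work surface, level with it; the furniture and walls round the work are solid. World frame = base frame: x ahead of the robot, y to its left, z up, the work surface at z = 0. Lengths are in m, angles in degrees, forces in N, time in s.
With the tool pointing down it reaches from about 0.3 to 0.75 m from the base axis. Payload 8.5 kg.
Tool frame: the origin (TCP) lies between the finger pads; the fingertips stand 14 mm ahead of it and the grasp point (between the pads) lies 5 mm behind it; x points along the fingers, z is the direction in which the jaws open and shut, and the axes are right-handed (so a half turn about x gives the same grasp; the last joint's range is limited). The gripper opens to 85 mm and grips with 20 to 120 N. Pads are 22 mm wide; open, the fingers measure 114 mm over their backs; the gripper's body (76 mm by 85 mm) begins 54 mm behind the grasp point. The pads swing forward as they close: fully open they stand 13 mm farther back than shut.
Start: joints at [-12.336, 21.807, 74.336, -0, 83.858, -12.336], TCP at [0.55, 0, 0.245] pointing down, gripper open.
Joint ranges: [-178.18, 178.18], [-50.72, 133.34], [12.68, 142.11], [-81.47, 261.47], [9.98, 163.14], [-165.26, 165.26]. Speed limits (degrees/s): [136.94, 136.94, 180, 180, 180, 180].

## Interface

Orientations are given as a 3x3 rotation matrix whose columns are the frame's x, y, z axes.
In Python, from rig import env gives the robot as it stands.
- The arm moves only by the shell command python3 -m jog 'ROWS' [FORCE]. ROWS is JSON, a list of rows, each a list of 5 numbers: the opening, from -1 (shut) to 1 (fully open), so that 0 is half open, then the shift along the tool's x, y, z in m, then the turn about the tool's x in rad. In form: [[claw, dx, dy, dz, yaw], ...]. A call has 1 to 20 rows; each row is the pose to reach, as a shift and turn from the pose commanded when the call began, along the tool's axes at that moment; what a row does not reach only later rows make up. A row lasts 1/10 s, in which the tool goes at most 50 mm and 8.59 degrees, less where a joint would pass 70% of its speed; a pose out of reach is approached as far as the arm can. A call with a gripper value outside its range is refused whole. The fingers move at their own pace and stop on an object; FORCE is the grip in N (left out, the last holds). Time passes only in rows, so rows that repeat a pose let the fingers close. It gives the time, the measured TCP pose, the force and the opening at its end, in the units of the state.
- env.observe(): the state, without advancing time (a new reading comes with each control period).
- env.get_image(name): name is "scene" or "side" or "wrist"; returns the picture (480x640x3 uint8, red, green, blue); there is no depth.
- env.camera_model(name): a dict with "fx", "fy", "cx", "cy" (pixels), "origin" and "orientation" of the camera in the world. Camera axes: x right, y up, looking along -z (the intrinsics and any distortion apply to the point x, -y, -z); pixel columns grow to the right and rows downward; lengths in m; the calibration is good to about 2 mm. A picture is of the moment at which its call begins: read the wrist's pose just before it. camera_model takes no time and is no camera call; for the wrist camera it gives the pose at the moment of the call.
- env.close_job(): hands the job in, once; it reports no verdict.
The state is a dict: "time_s": time; "q": joint angles; "qvel": joint speeds; "joint_efforts": joint torques, N m; "position": TCP position; "tool_rot": TCP orientation; "ft_force": force on the tool from outside, world axes, zero at the start; "wrist_torque": the same for the moment, N m; "grip_width": finger opening in m.
Only numpy, scipy, OpenCV 4.12 (cv2) and the standard library are available. Lean on these libraries where they do the work, as an engineer would, in place of code of your own. Each camera call takes 0.05 s, during which the arm holds its last target.

## Task

The round two-faced deburring disc on the notched bench board lies blue (coarse) face up; turn it over with the wooden-handled spatula so that it lies flat on the board with its white (fine) face up. Get the blade under the disc through the notch in the board, lever the disc up on edge and tip it over; keep the gripper's fingers off the disc. Then lay the spatula down flat on the worktop, off the board, and let go.

Things in the scene. Friction and masses are not known exactly. Their poses are not given: they have to be found in the camera images.
- disc: Round deburring disc, 70 mm across, 10 mm thick, 0.12 kg, one face blue, one white. Origin at its centre; z points out of the blue face (up at the start, down when turned over). It lies on the board near the notched end, within 7 mm of the board's long axis, its edge overhanging the notch by 15 to 26 mm, with bare board beyond it (board's +x) to turn it onto.
- spatula: Spatula lying flat, 172 mm long, 0.16 kg. Origin on its underside below the middle of the wooden handle, near its centre of mass; x points to the blade's tip, z up. Handle 20 mm wide (y), 34 high, x = -60 to 45 mm, flat sides: grip it across. Brass ferrule at x = 40 to 52. Steel blade 42 mm wide, 2.5 thick, underside level with the handle's (z = 0), square tip at x = 112 mm.
- board: Fixed board, black rubber on plywood, 220 (x) by 130 (y) by 16 mm thick. Origin at the centre of its underside, z up. Notch in its -x end, open down to the worktop: y = -30 to 30, x = -110 to -75 mm; a blade gets under the disc there. The rubber grips: as the disc's edge over the notch is lifted and pushed over toward +x, its far edge stays put as the pivot.
Things that resemble listed ones, but are neither listed nor needed, are in the scene too. Several things have the shape of the disc; the one meant has the colours described above.

How it is judged:
By the outcome, as a careful person would: the job done as asked, in the order asked, and still so for the second after the job is handed in, with the robot touching nothing.
It also fails if it takes over 51 s, if anything falls off the work surface, if the arm or the gripper's body presses on something with over 40 N, if the wrist force passes 120 N, or if a joint passes its speed limit or range.

## Working session

There is one attempt and no reset: what is moved stays moved. The work goes in short steps, Python scripts to look and compute and a shell command to move; the robot and the scene stay as the last step left them, time stands still between calls to the robot, and variables do not carry over. Pictures are saved under pics/ and viewed, and the job is handed in when it is done.

```bash
ls; mkdir -p pics; python3 - <<'E'
from rig import env
import cv2
for n in ["scene","side","wrist"]:
    m=env.camera_model(n); print(n,m)
    cv2.imwrite(f"pics/a_{n}.png",env.get_image(n)[:,:,::-1])
s=env.observe(); print(s)
E
```

```text
pics
scene {'fx': 536.184860038539, 'fy': 536.184860038539, 'cx': 319.609156709099, 'cy': 242.06527474483178, 'origin': array([ 0.01236139, -0.30141284,  0.47732431]), 'orientation': array([[ 6.72932895e-01,  3.73162651e-01, -6.38679071e-01],
       [-7.39703075e-01,  3.38515473e-01, -5.81589749e-01],
       [-8.24824649e-04,  8.63803745e-01,  5.03827757e-01]])}
side {'fx': 488.22657619173054, 'fy': 488.22657619173054, 'cx': 319.80671448021246, 'cy': 237.6756124976562, 'origin': array([0.34508922, 0.79211613, 0.62184428]), 'orientation': array([[-0.93005435,  0.23119539, -0.2855654 ],
       [-0.36723869, -0.60947848,  0.70261776],
       [-0.01160398,  0.75834337,  0.65175201]])}
wrist {'fx': 411.0353468879621, 'fy': 411.0353468879621, 'cx': 324.4326879547405, 'cy': 235.7693680296118, 'origin': array([0.54944007, 0.082517  , 0.37272364]), 'orientation': array([[ 9.99998110e-01, -1.25889856e-03,  1.48140610e-03],
       [ 7.14204377e-04,  9.46626592e-01,  3.22331483e-01],
       [-1.80812105e-03, -3.22329816e-01,  9.46625702e-01]])}
{'time_s': 0.15, 'q': array([-1.23380164e+01,  2.18332204e+01,  7.43692849e+01,  5.73806008e-04,
        8.38594669e+01, -1.23375253e+01]), 'qvel': array([ 0.06042229, -0.07824088, -0.03999638, -0.10381433,  0.11691933,
       -0.0241881 ]), 'joint_efforts': array([ 1.94521621e-03, -4.48624384e+01, -2.31344014e+01, -1.86937300e-04,
        3.77541786e-03, -1.65174959e-05]), 'position': array([5.49808263e-01, 2.06297327e-05, 2.44875661e-01]), 'tool_rot': array([[-1.05451062e-03,  9.77532539e-06,  9.99999444e-01],
       [ 2.40846303e-04,  9.99999971e-01, -9.52135542e-06],
       [-9.99999415e-01,  2.40836128e-04, -1.05451294e-03]]), 'ft_force': array([-0.15870003, -0.24116379, -0.15450291]), 'wrist_torque': array([ 0.06358468, -0.01805432, -0.02074711]), 'grip_width': 0.0856618063459926}
```

View pics/a_scene.png

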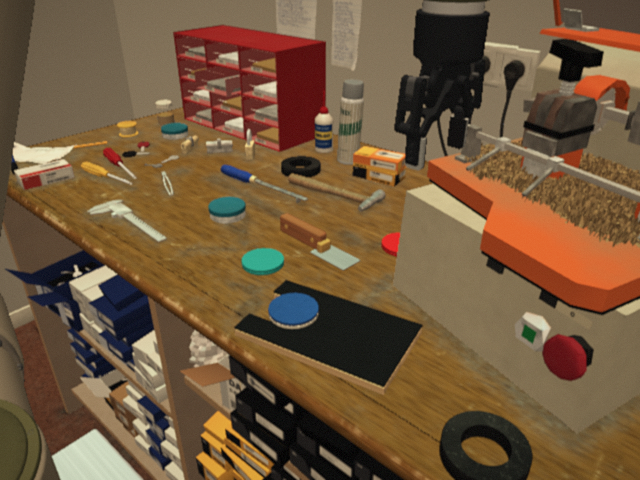

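View pics/a_side.png

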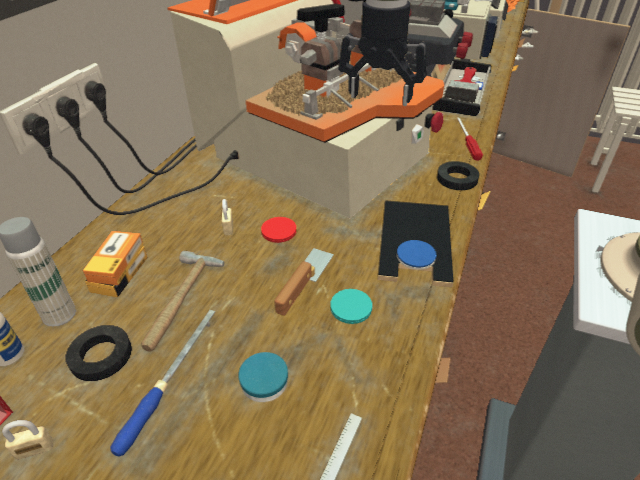

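View pics/a_wrist.png

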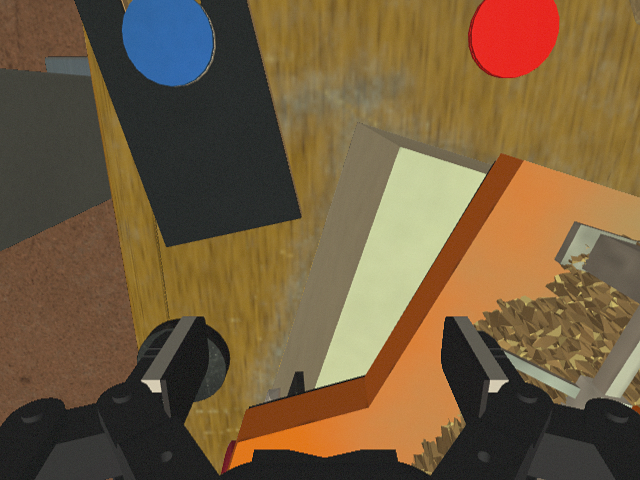

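The scene shows, in side-view pixels, several disc-like things:
- blue on the board: (416,253)
- turquoise: (351,305)
- dark teal: (263,375)
- red: (278,229)
- black rings: (98,353) and (458,175)

There is also a teal disc at scene (174,130). The description picks the blue one on the black board. For the spatula, the one with the wooden handle and steel blade is at side (300,282). The chisel, file and hammer are not it.

```bash
cat > h.py <<'E'
import numpy as np, cv2
def ray(m,px):
    px=np.atleast_2d(np.array(px,float))
    d=np.stack([(px[:,0]-m['cx'])/m['fx'],-(px[:,1]-m['cy'])/m['fy'],-np.ones(len(px))],1)
    return d@np.array(m['orientation']).T
def onz(m,px,z):
    d=ray(m,px);o=np.array(m['origin']);t=(z-o[2])/d[:,2]
    return o+d*t[:,None]
def proj(m,P):
    p=(np.atleast_2d(P)-np.array(m['origin']))@np.array(m['orientation'])
    return np.stack([m['cx']+m['fx']*p[:,0]/-p[:,2],m['cy']-m['fy']*p[:,1]/-p[:,2]],1)
def biggest(mask,seed=None):
    n,l,s,c=cv2.connectedComponentsWithStats(mask.astype(np.uint8))
    if seed is not None and l[seed[1],seed[0]]: k=l[seed[1],seed[0]]
    else: k=1+np.argmax(s[1:,4])
    return l==k
E
python3 - <<'E'
import cv2,numpy as np
a=cv2.imread('pics/a_side.png');b=cv2.imread('pics/a_scene.png');c=cv2.imread('pics/a_wrist.png')
x=cv2.resize(a[180:340,260:470],None,fx=3.6,fy=3.6,interpolation=cv2.INTER_CUBIC)
cv2.imwrite('pics/c1.png',x)
x=cv2.resize(b[200:400,220:440],None,fx=3,fy=3,interpolation=cv2.INTER_CUBIC)
cv2.imwrite('pics/c2.png',x)
for n,im,pts in(('side',a,[(416,250),(416,215),(293,292),(319,263)]),('scene',b,[(292,308),(350,340),(300,232),(335,256)]),('wrist',c,[(170,40),(200,150)])):
  h=cv2.cvtColor(im,cv2.COLOR_BGR2HSV)
  for p in pts: print(n,p,h[p[1],p[0]])
E
```

```text
side (416, 250) [106 165 181]
side (416, 215) [85 41 37]
side (293, 292) [ 12 143 125]
side (319, 263) [ 74  25 201]
scene (292, 308) [105 173 136]
scene (350, 340) [38 33 31]
scene (300, 232) [ 12 178 106]
scene (335, 256) [ 42  38 174]
wrist (170, 40) [106 177 170]
wrist (200, 150) [53 24 43]
```

View pics/c1.png

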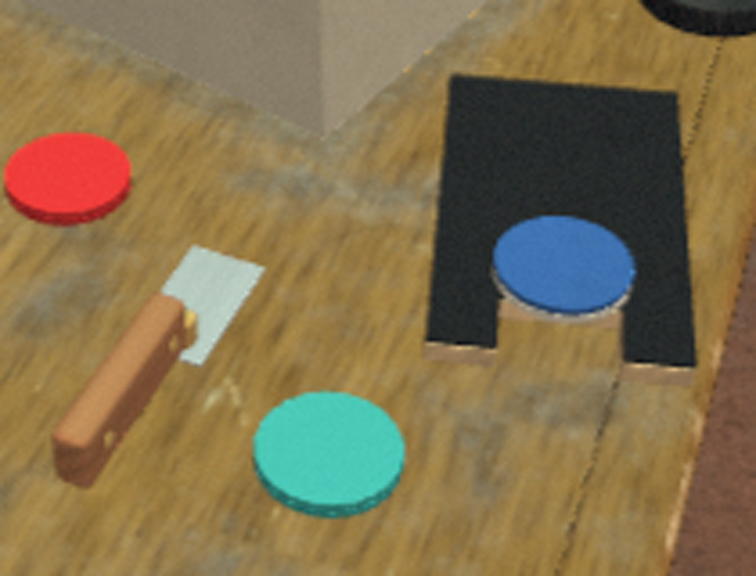

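View pics/c2.png

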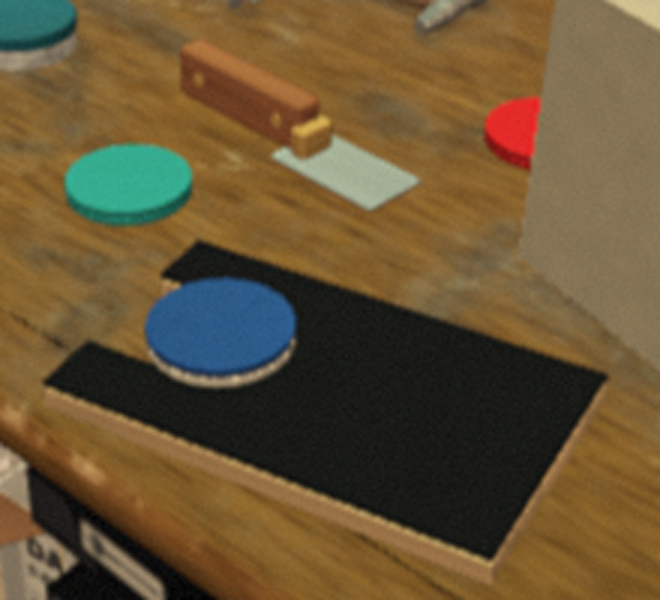

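```bash
cat > m1.py <<'E'
from h import *
from rig import env
np.set_printoptions(precision=4,suppress=True)
ims={n:cv2.imread(f'pics/a_{n}.png') for n in('side','scene')}
M={n:env.camera_model(n) for n in ims}
for n in ims:
    m=M[n];hsv=cv2.cvtColor(ims[n],cv2.COLOR_BGR2HSV);H,S,V=[hsv[:,:,i] for i in range(3)]
    sd=dict(side=dict(b=(416,250),t=(351,305),blk=(416,215),han=(293,292),bl=(319,263)),scene=dict(b=(292,308),t=(263,262),blk=(350,340),han=(300,232),bl=(335,256)))[n]
    print('==',n)
    for k,mask,z in(('b',(abs(H.astype(int)-106)<8)&(S>120),.026),('t',(abs(H.astype(int)-84)<8)&(S>120),.010)):
        g=biggest(mask,sd[k]); c,_=cv2.findContours(g.astype(np.uint8),cv2.RETR_EXTERNAL,cv2.CHAIN_APPROX_NONE)
        w=onz(m,c[0][:,0,:],z)[:,:2].astype(np.float32)
        (cx,cy),(A,B),an=cv2.fitEllipse(w); print(k,'ctr',cx,cy,'axes',A,B)
    g=biggest(V<60,sd['blk']); c,_=cv2.findContours(g.astype(np.uint8),cv2.RETR_EXTERNAL,cv2.CHAIN_APPROX_NONE)
    c=max(c,key=cv2.contourArea); w=onz(m,c[:,0,:],.016)[:,:2].astype(np.float32)
    r=cv2.minAreaRect(w); print('board',r, cv2.boxPoints(r).tolist())
    g=biggest((S<60)&(V>130),sd['bl']); c,_=cv2.findContours(g.astype(np.uint8),cv2.RETR_EXTERNAL,cv2.CHAIN_APPROX_NONE)
    c=max(c,key=cv2.contourArea);w=onz(m,c[:,0,:],.0025)[:,:2].astype(np.float32)
    r=cv2.minAreaRect(w); print('blade',r,cv2.boxPoints(r).tolist())
    g=biggest((H<14)&(S>130)&(abs(H.astype(int)-10)<6)&(V<190),sd['han']);c,_=cv2.findContours(g.astype(np.uint8),cv2.RETR_EXTERNAL,cv2.CHAIN_APPROX_NONE)
    c=max(c,key=cv2.contourArea);print('handle area',cv2.contourArea(c),cv2.boundingRect(c))
    ims[n][g]=(255,0,255)
    cv2.imwrite(f'pics/m_{n}.png',ims[n])
E
python3 m1.py
```

```text
== side
b ctr 0.42878812551498413 0.12629665434360504 axes 0.06884919106960297 0.07040945440530777
t ctr 0.502066969871521 0.2736412584781647 axes 0.06710021942853928 0.07372705638408661
board ((0.440415620803833, 0.07353919744491577), (0.12762567400932312, 0.21804200112819672), 12.606741905212402) [[0.35434651374816895, 0.16600415110588074], [0.4019359350204468, -0.04678109288215637], [0.5264847278594971, -0.018925756216049194], [0.47889530658721924, 0.19385948777198792]]
blade ((0.5990285277366638, 0.19666491448879242), (0.0787152349948883, 0.043021127581596375), 86.24207305908203) [[0.5749846696853638, 0.15880174934864044], [0.6179132461547852, 0.1559820920228958], [0.6230723857879639, 0.2345280796289444], [0.5801438093185425, 0.23734773695468903]]
handle area 333.0 (275, 267, 36, 48)
== scene
b ctr 0.4277570843696594 0.1257878839969635 axes 0.06741683930158615 0.07163666933774948
t ctr 0.49740663170814514 0.26676255464553833 axes 0.06800088286399841 0.07724826782941818
board ((0.4389602243900299, 0.07189060747623444), (0.12967434525489807, 0.2181933969259262), 12.779451370239258) [[0.3515971004962921, 0.16394293308258057], [0.3998611867427826, -0.048845525830984116], [0.5263233184814453, -0.020161718130111694], [0.4780592620372772, 0.1926267445087433]]
blade ((0.5975571274757385, 0.1979658603668213), (0.07907148450613022, 0.042541418224573135), 86.97901916503906) [[0.5742323994636536, 0.15960605442523956], [0.6167146563529968, 0.15736405551433563], [0.6208818554878235, 0.23632566630840302], [0.5783995985984802, 0.23856766521930695]]
handle area 537.5 (280, 217, 46, 32)
```

```bash
python3 - <<'E'
from h import *
from rig import env
t=np.array([.5958,.158]);xs=np.array([-.06,-.998]);ys=np.array([.998,-.06]);o=t-.112*xs
print('origin',o)
P=[[*(o+xs*a+ys*b),c] for c in(0,.034) for a,b in((-.06,-.01),(-.06,.01),(.045,.01),(.045,-.01))]+[[*(o+xs*.112+ys*b),.0025] for b in(-.021,.021)]
for n in('side','scene'):
    im=cv2.imread(f'pics/a_{n}.png');p=proj(env.camera_model(n),P)
    x0,y0=p.min(0).astype(int)-15;x1,y1=p.max(0).astype(int)+15
    k=5;c=cv2.resize(im[y0:y1,x0:x1],None,fx=k,fy=k)
    q=((p-[x0,y0]+.5)*k).astype(int)
    for a in(0,4): cv2.polylines(c,[q[a:a+4]],True,(255,0,255),1)
    cv2.polylines(c,[q[8:10]],True,(255,255,0),2)
    cv2.imwrite(f'pics/o_{n}.png',c)
a,b=[cv2.imread(f'pics/o_{n}.png') for n in('side','scene')]
H=max(a.shape[0],b.shape[0]);f=lambda z:cv2.copyMakeBorder(z,0,H-z.shape[0],0,0,0)
c=np.hstack([f(a),f(b)]);s=min(1,800/c.shape[1],600/c.shape[0]);cv2.imwrite('pics/o.png',cv2.resize(c,None,fx=s,fy=s))
E
```

```text
origin [0.60252  0.269776]
```

View pics/o.png

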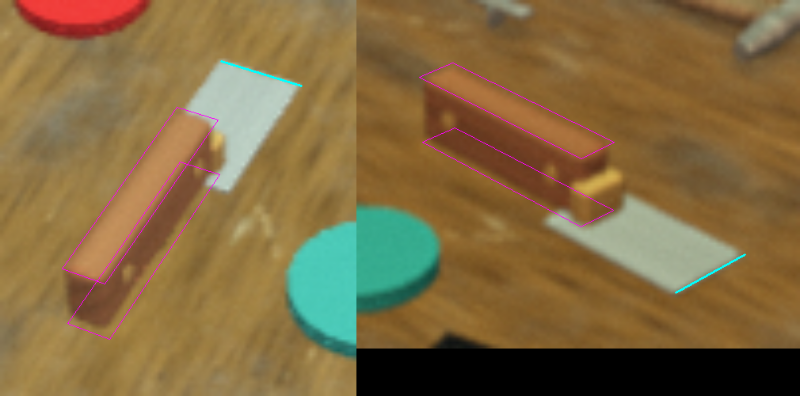

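```bash
python3 -m jog '[[0,0,0.05,0.01,0.06],[0,0,0.1,0.02,0.06],[0,0.01,0.15,0.03,0.06],[0,0.03,0.2,0.045,0.06],[0,0.06,0.25,0.0525,0.06],[0,0.09,0.27,0.0525,0.06],[0,0.1,0.27,0.0525,0.06],[0,0.1,0.27,0.0525,0.06],[0,0.1,0.27,0.0525,0.06]]' 100
python3 - <<'E'
from rig import env
import cv2
print(env.observe()['position'],env.camera_model('wrist'))
cv2.imwrite('pics/w2.png',env.get_image('wrist')[:,:,::-1])
E
```

```text
time_s: 1.05
position: [0.603, 0.2692, 0.1463]
tool_rot: [[0.001, 0.061, 0.998], [0.0, 0.998, -0.061], [-1.0, 0.0, 0.001]]
ft_force: [1.1, -0.6, 0.4]
grip_width: 0.0429
[0.60298849 0.26919359 0.14629717] {'fx': 411.0353468879621, 'fy': 411.0353468879621, 'cx': 324.4326879547405, 'cy': 235.7693680296118, 'origin': array([0.60739908, 0.35155484, 0.27421006]), 'orientation': array([[ 9.98196130e-01,  5.70241850e-02,  1.87810583e-02],
       [-6.00341990e-02,  9.44832879e-01,  3.22004234e-01],
       [ 6.17067564e-04, -3.22550886e-01,  9.46551924e-01]])}
```

View pics/w2.png

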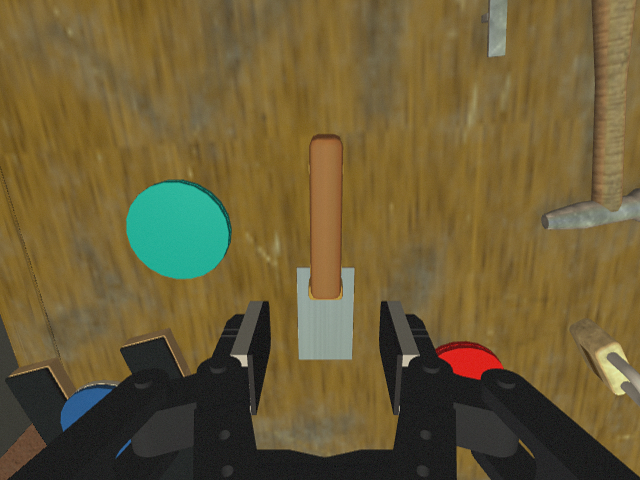

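The wrist view shows the spatula upright in the picture. The handle runs over cols 308-343 and rows 135-300, and the blade tip is at row 360. It is centred between the fingers (inner faces at cols 268 and 382).

```bash
python3 - <<'E'
from h import *
from rig import env
im=cv2.imread('pics/w2.png');hsv=cv2.cvtColor(im,cv2.COLOR_BGR2HSV);H,S,V=[hsv[:,:,i].astype(int) for i in range(3)]
m=env.camera_model('wrist')
print(hsv[200,326],hsv[320,326],hsv[100,326])
g=biggest((S<60)&(V>110)&(np.arange(480)[:,None]>255)&(abs(np.arange(640)[None]-325)<40),(326,330))
c=max(cv2.findContours(g.astype(np.uint8),cv2.RETR_EXTERNAL,cv2.CHAIN_APPROX_NONE)[0],key=cv2.contourArea)
print(cv2.boundingRect(c)); w=onz(m,c[:,0],.0025)[:,:2].astype(np.float32);print(cv2.boxPoints(cv2.minAreaRect(w)),cv2.minAreaRect(w))
print('rear top',onz(m,[(325,137)],.033),'L/R',onz(m,[(309.5,200),(341.5,200)],.034))
hs=cv2.inRange(im,(0,0,0),(60,60,60))
E
```

```text
[ 15 147 161] [ 72  24 162] [ 20 146 133]
(297, 267, 57, 93)
[[0.5759243  0.15872091]
 [0.61734056 0.15614125]
 [0.6221769  0.23378873]
 [0.5807606  0.23636839]] ((0.5990505814552307, 0.19625481963157654), (0.07779796421527863, 0.04149654880166054), 86.4358901977539)
rear top [[0.60696978 0.32894919 0.033     ]] L/R [[0.59544631 0.29268381 0.034     ]
 [0.6146537  0.29151011 0.034     ]]
```

```bash
python3 -m jog '[[0,0.04,0,0,0],[0,0.08,0,0,0],[0,0.11,0,0,0],[0,0.127,0,0,0],[0,0.127,0,0,0],[-1,0.127,0,0,0],[-1,0.127,0,0,0],[-1,0.127,0,0,0],[-1,0.127,0,0,0],[-1,0.127,0,0,0],[-1,0.127,0,0,0],[-1,0.127,0,0,0]]' 100
```

```text
time_s: 2.3
position: [0.6038, 0.2699, 0.0209]
tool_rot: [[0.004, 0.06, 0.998], [0.001, 0.998, -0.06], [-1.0, 0.001, 0.004]]
ft_force: [0.9, -1.8, 6.8]
grip_width: 0.0183
```

```bash
python3 -m jog '[[-1,-0.02,0,0,0],[-1,-0.06,0,0,0],[-1,-0.09,0,0,0],[-1,-0.1,0.01,-0.03,-0.06],[-1,-0.1,0.02,-0.07,-0.13],[-1,-0.1,0.03,-0.11,-0.2],[-1,-0.1,0.04,-0.15,-0.26],[-1,-0.1,0.046,-0.19,-0.28],[-1,-0.1,0.046,-0.215,-0.28],[-1,-0.1,0.046,-0.224,-0.28],[-1,-0.1,0.046,-0.224,-0.28],[-1,-0.1,0.046,-0.224,-0.28],[-1,-0.1,0.046,-0.224,-0.28]]' 100
python3 - <<'E'
from rig import env
import cv2
print(env.observe()['position'])
for n in("wrist","side","scene"):cv2.imwrite(f'pics/d_{n}.png',env.get_image(n)[:,:,::-1])
E
```

```text
time_s: 3.6
position: [0.383, 0.3292, 0.1184]
tool_rot: [[0.001, -0.217, 0.976], [0.0, 0.976, 0.217], [-1.0, 0.0, 0.001]]
ft_force: [-0.6, -0.2, -2.3]
grip_width: 0.0184
[0.38297386 0.32921083 0.11842922]
```

View pics/d_wrist.png

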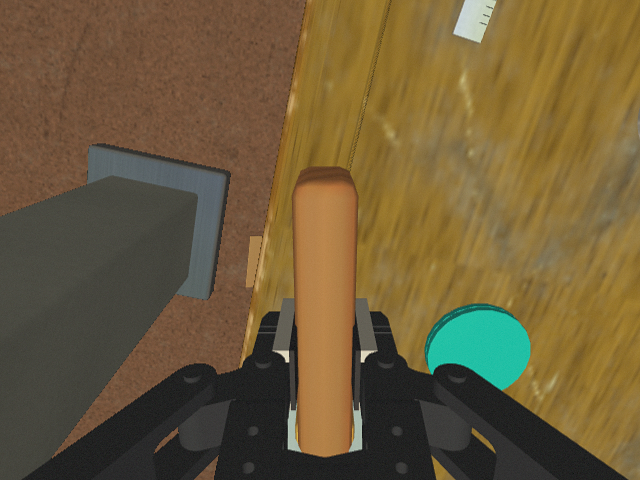

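View pics/d_side.png

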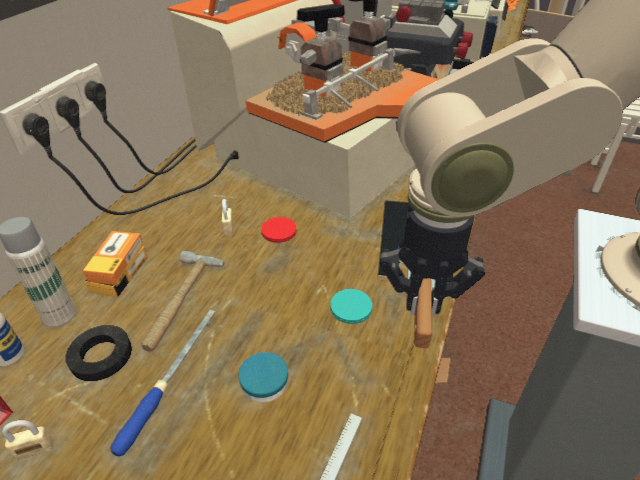

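View pics/d_scene.png

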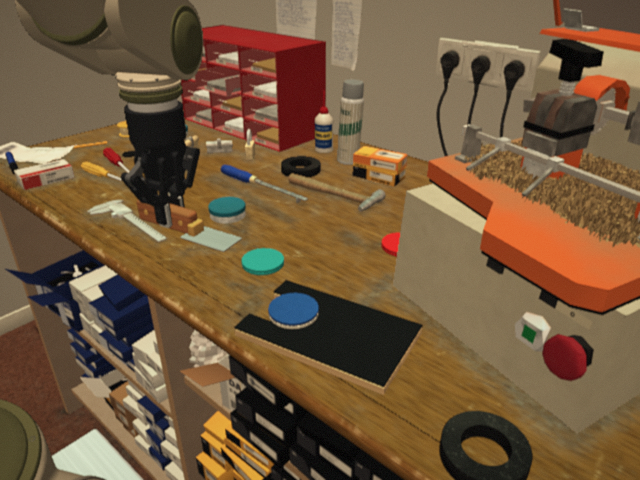

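```bash
python3 - <<'E'
from h import *
from rig import env
im=cv2.imread('pics/d_scene.png');hsv=cv2.cvtColor(im,cv2.COLOR_BGR2HSV);H,S,V=[hsv[:,:,i].astype(int) for i in range(3)]
m=env.camera_model('scene')
g=biggest((S<75)&(V>130),(220,240)); c=max(cv2.findContours(g.astype(np.uint8),cv2.RETR_EXTERNAL,cv2.CHAIN_APPROX_NONE)[0],key=cv2.contourArea)
print(cv2.boundingRect(c)); w=onz(m,c[:,0],.100)[:,:2].astype(np.float32);r=cv2.minAreaRect(w);print(r,cv2.boxPoints(r))
x=np.array([.2183,-.9759]);y=np.array([.9759,.2183]);p=np.array([.383,.3292])+.1127*x
for z in(.094,.100,.106):print(z,proj(m,[[*(p+.021*y),z],[*(p-.021*y),z]]))
v=cv2.resize(im[200:270,120:270],None,fx=5,fy=5,interpolation=cv2.INTER_CUBIC)
cv2.imwrite('pics/d_c.png',v)
E
```

```text
(181, 227, 60, 25)
((0.39676719903945923, 0.2582397162914276), (0.04356992244720459, 0.07880321890115738), 12.685229301452637) [[0.36686158 0.29189572]
 [0.38416636 0.21501598]
 [0.42667282 0.22458372]
 [0.40936804 0.30146345]]
0.094 [[243.52673604 240.79337437]
 [225.03089402 254.20466457]]
0.1 [[243.22105694 237.13702693]
 [224.63537589 250.44596843]]
0.106 [[242.9129399  233.4515183 ]
 [224.23656651 246.6559947 ]]
```

View pics/d_c.png

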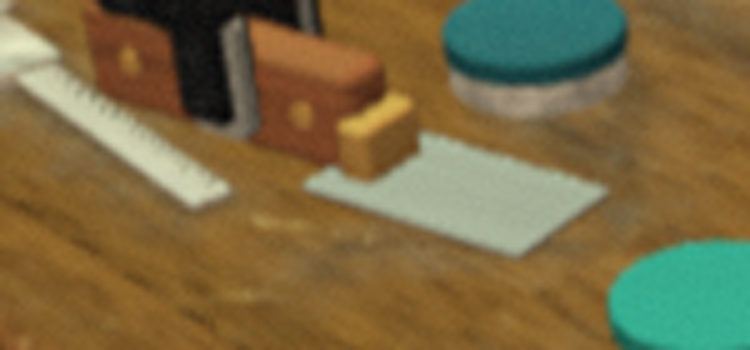

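```bash
python3 -m jog '[[-1,0.04,0,0,0],[-1,0.075,0,0,0],[-1,0.088,0,0,0],[-1,0.0915,0,0,0],[-1,0.0915,0,0,0],[-1,0.0915,-0.02,0,0],[-1,0.0915,-0.035,0,0],[-1,0.0915,-0.05,0,0],[-1,0.0915,-0.06,0,0],[-1,0.0915,-0.067,0,0],[-1,0.0915,-0.07,0,0],[-1,0.0915,-0.07,0,0],[-1,0.0915,-0.07,0,0]]' 110
python3 - <<'E'
from rig import env
import cv2
print(env.observe()['position'])
for n in("side","scene"):cv2.imwrite(f'pics/e_{n}.png',env.get_image(n)[:,:,::-1])
a=cv2.imread('pics/e_scene.png')[230:400,200:430];cv2.imwrite('pics/e_c.png',cv2.resize(a,None,fx=3.4,fy=3.4,interpolation=cv2.INTER_CUBIC))
E
```

```text
time_s: 5.05
position: [0.3969, 0.2614, 0.0269]
tool_rot: [[0.0, -0.219, 0.976], [0.0, 0.976, 0.219], [-1.0, 0.0, 0.0]]
ft_force: [0.6, -0.0, -1.5]
grip_width: 0.0185
[0.39692202 0.26136426 0.02690991]
```

View pics/e_c.png

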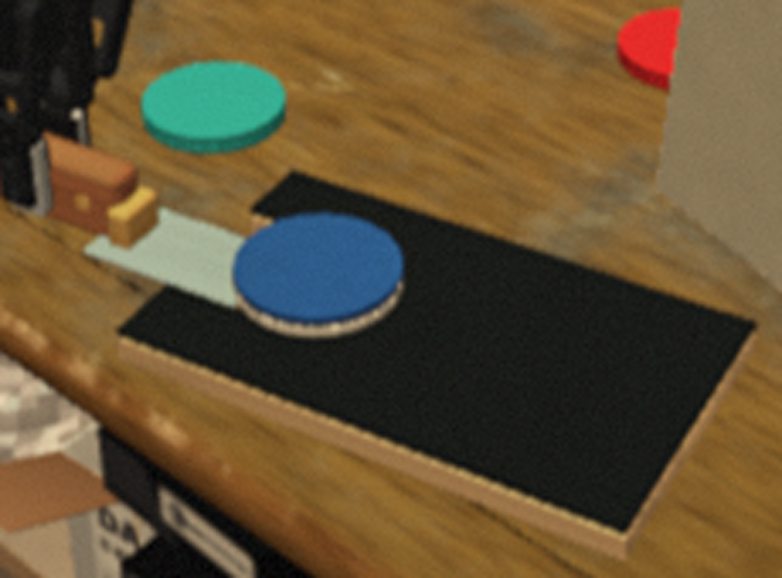

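View pics/e_side.png

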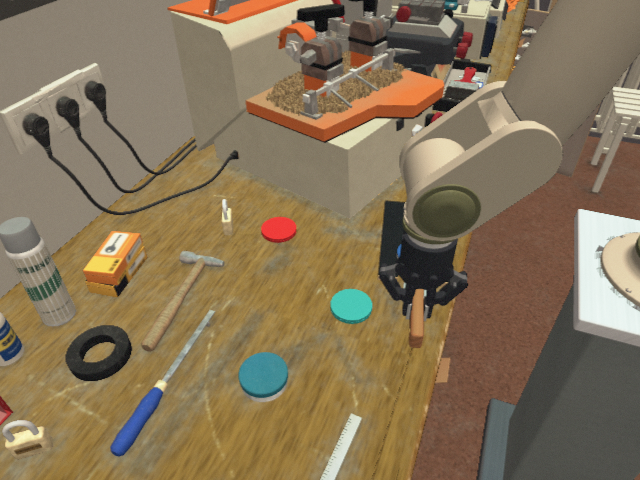

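```bash
python3 -m jog '[[-1,0,-0.002,0,0],[-1,-0.004,-0.002,0,0],[-1,-0.0075,-0.002,0,0],[-1,-0.0105,-0.002,0,0],[-1,-0.0137,-0.002,0,0],[-1,-0.017,-0.0025,0,0],[-1,-0.02,-0.003,0,0],[-1,-0.023,-0.004,0,0],[-1,-0.026,-0.0047,0,0],[-1,-0.029,-0.0058,0,0],[-1,-0.0317,-0.007,0,0],[-1,-0.0345,-0.0085,0,0],[-1,-0.0372,-0.01,0,0],[-1,-0.04,-0.0115,0,0],[-1,-0.0425,-0.013,0,0],[-1,-0.0425,-0.013,0,0]]' 110
python3 - <<'E'
from rig import env
import cv2
print(env.observe()['position'])
for n in("scene",):cv2.imwrite(f'pics/f_{n}.png',env.get_image(n)[:,:,::-1])
a=cv2.imread('pics/f_scene.png')[210:400,180:430];cv2.imwrite('pics/f_c.png',cv2.resize(a,None,fx=3,fy=3,interpolation=cv2.INTER_CUBIC))
E
```

```text
time_s: 6.75
position: [0.3999, 0.2482, 0.0697]
tool_rot: [[0.001, -0.218, 0.976], [0.0, 0.976, 0.218], [-1.0, 0.0, 0.001]]
ft_force: [-0.5, 1.0, -1.1]
grip_width: 0.0181
[0.39993162 0.24823467 0.06965089]
```

View pics/f_c.png

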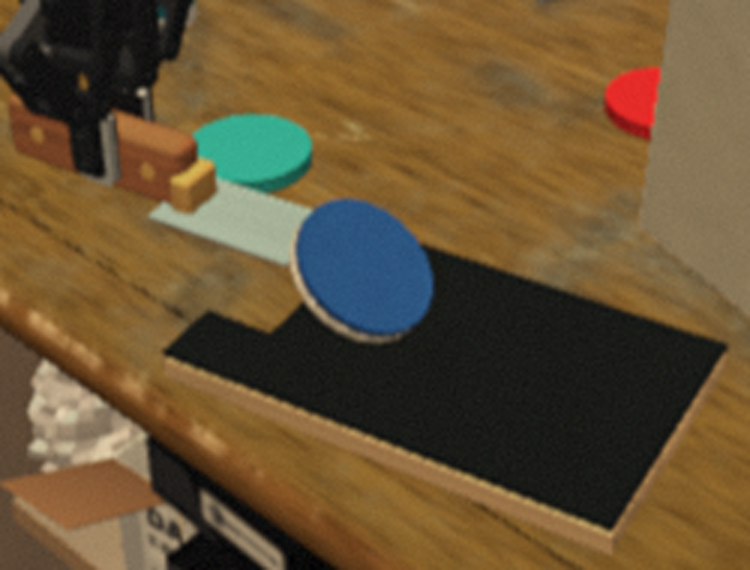

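```bash
python3 -m jog '[[-1,-0.0025,-0.002,0,0],[-1,-0.0048,-0.0041,0,0],[-1,-0.007,-0.0062,0,0],[-1,-0.0092,-0.0085,0,0],[-1,-0.0112,-0.011,0,0],[-1,-0.0131,-0.0133,0,0],[-1,-0.0148,-0.016,0,0],[-1,-0.0165,-0.0187,0,0],[-1,-0.018,-0.0213,0,0],[-1,-0.0194,-0.024,0,0],[-1,-0.0206,-0.0267,0,0],[-1,-0.0217,-0.0296,0,0],[-1,-0.0222,-0.0325,0,0],[-1,-0.0222,-0.0354,0,0],[-1,-0.0222,-0.0354,0,0]]' 110
python3 - <<'E'
from rig import env
import cv2
print(env.observe()['position'])
for n in("scene",):cv2.imwrite(f'pics/g_{n}.png',env.get_image(n)[:,:,::-1])
a=cv2.imread('pics/g_scene.png')[210:400,180:430];cv2.imwrite('pics/g_c.png',cv2.resize(a,None,fx=3,fy=3,interpolation=cv2.INTER_CUBIC))
E
```

```text
time_s: 8.3
position: [0.4075, 0.2135, 0.0915]
tool_rot: [[-0.0, -0.218, 0.976], [-0.0, 0.976, 0.218], [-1.0, -0.0, -0.0]]
ft_force: [-0.3, -0.7, -2.4]
grip_width: 0.018
[0.40754922 0.21347892 0.09148843]
```

View pics/g_c.png

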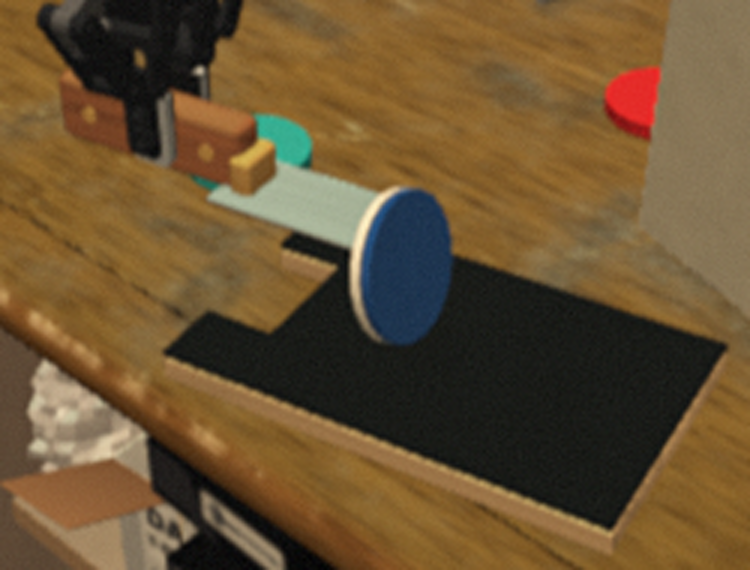

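```bash
python3 -m jog '[[-1,0,-0.0025,0,0],[-1,0,-0.005,0,0],[-1,0,-0.0075,0,0],[-1,0,-0.01,0,0],[-1,0,-0.0125,0,0],[-1,0,-0.015,0,0],[-1,0,-0.0175,0,0],[-1,0,-0.02,0,0],[-1,0,-0.0225,0,0],[-1,0,-0.025,0,0],[-1,0,-0.0275,0,0],[-1,0,-0.03,0,0],[-1,0,-0.032,0,0],[-1,0,-0.032,0,0],[-1,0,-0.032,0,0]]' 110
python3 - <<'E'
from rig import env
import cv2
print(env.observe()['position'])
for n in("scene",):cv2.imwrite(f'pics/h_{n}.png',env.get_image(n)[:,:,::-1])
a=cv2.imread('pics/h_scene.png')[210:400,180:430];cv2.imwrite('pics/h_c.png',cv2.resize(a,None,fx=3,fy=3,interpolation=cv2.INTER_CUBIC))
E
```

```text
time_s: 9.85
position: [0.4145, 0.1826, 0.0915]
tool_rot: [[-0.0, -0.218, 0.976], [0.0, 0.976, 0.218], [-1.0, 0.0, -0.0]]
ft_force: [0.9, -0.0, -1.2]
grip_width: 0.0183
[0.41447141 0.18255034 0.09151916]
```

View pics/h_c.png

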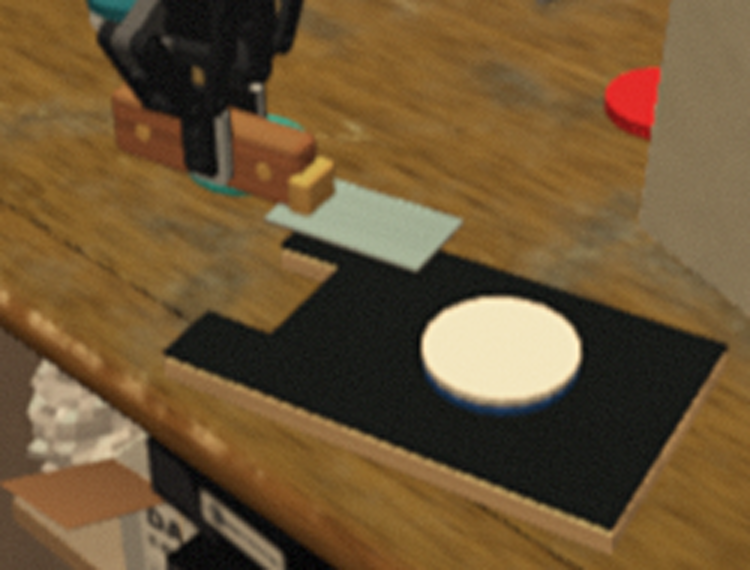

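```bash
python3 -m jog '[[-1,-0.02,0.02,0,0],[-1,-0.03,0.044,0.03,0.06],[-1,-0.03,0.044,0.07,0.12],[-1,-0.03,0.044,0.11,0.18],[-1,-0.03,0.044,0.15,0.24],[-1,-0.03,0.044,0.185,0.28],[-1,-0.02,0.044,0.2035,0.28],[-1,0.01,0.044,0.2035,0.28],[-1,0.035,0.044,0.2035,0.28],[-1,0.05,0.044,0.2035,0.28],[-1,0.058,0.044,0.2035,0.28],[-1,0.058,0.044,0.2035,0.28],[-1,0.058,0.044,0.2035,0.28]]' 100
python3 - <<'E'
from rig import env
import cv2
print(env.observe()['position'])
for n in("scene",):cv2.imwrite(f'pics/i_{n}.png',env.get_image(n)[:,:,::-1])
E
```

```text
time_s: 11.2
position: [0.6039, 0.2701, 0.0343]
tool_rot: [[0.001, 0.06, 0.998], [0.0, 0.998, -0.06], [-1.0, 0.0, 0.001]]
ft_force: [0.3, 0.4, -1.0]
grip_width: 0.0178
[0.60385747 0.27007431 0.03430382]
```

View pics/i_scene.png

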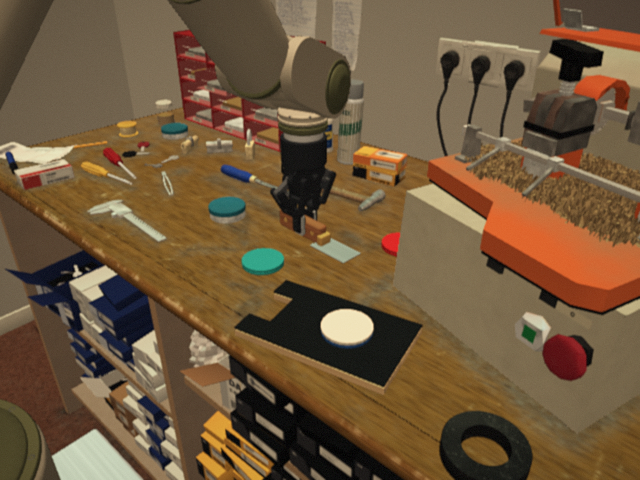

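The disc now lies white face up at (347,327). The spatula is back over its clear patch at (325,242). I'll lower it to contact.

```bash
python3 -m jog '[[-1,0.006,0,0,0],[-1,0.01,0,0,0],[-1,0.012,0,0,0],[-1,0.0135,0,0,0],[-1,0.0135,0,0,0],[-1,0.0135,0,0,0]]' 60
```

```text
time_s: 11.85
position: [0.6034, 0.2699, 0.0209]
tool_rot: [[0.0, 0.06, 0.998], [-0.0, 0.998, -0.06], [-1.0, -0.0, 0.0]]
ft_force: [-3.4, -1.1, 5.1]
grip_width: 0.0181
```

Light contact: 5 N upward, compared with about -1 N when held free. Release to half open, then lift.

```bash
python3 -m jog '[[-0.3,0,0,0,0],[-0.1,0,0,0,0],[0,0,0,0,0],[0,0,0,0,0],[0,0,0,0,0],[0,-0.02,0,0,0],[0,-0.05,0,0,0],[0,-0.09,0,0,0],[0,-0.13,0,0,0],[0,-0.17,0,0,0],[0,-0.17,0,0,0],[0,-0.17,0,0,0]]'
python3 - <<'E'
from rig import env
from h import *
print(env.observe()['position'],env.observe()['ft_force'])
for n in("scene","side","wrist"):cv2.imwrite(f'pics/j_{n}.png',env.get_image(n)[:,:,::-1])
a=cv2.imread('pics/j_scene.png')[190:400,220:440];cv2.imwrite('pics/j_c.png',cv2.resize(a,None,fx=2.8,fy=2.8,interpolation=cv2.INTER_CUBIC))
im=cv2.imread('pics/j_scene.png');hsv=cv2.cvtColor(im,cv2.COLOR_BGR2HSV)
g=biggest((hsv[:,:,1]<90)&(hsv[:,:,2]>150),(347,327));c=max(cv2.findContours(g.astype(np.uint8),cv2.RETR_EXTERNAL,cv2.CHAIN_APPROX_NONE)[0],key=cv2.contourArea)
print(cv2.fitEllipse(onz(env.camera_model('scene'),c[:,0],.026)[:,:2].astype(np.float32)))
E
```

```text
time_s: 13.05
position: [0.6035, 0.27, 0.1905]
tool_rot: [[0.001, 0.06, 0.998], [0.0, 0.998, -0.06], [-1.0, 0.0, 0.001]]
ft_force: [-0.8, -0.6, -1.8]
grip_width: 0.043
[0.60349028 0.26997317 0.19053288] [-0.76903787 -0.55672789 -1.75884905]
((0.44701316952705383, 0.046549033373594284), (0.06847599893808365, 0.071101613342762), 128.1343231201172)
```

View pics/j_c.png

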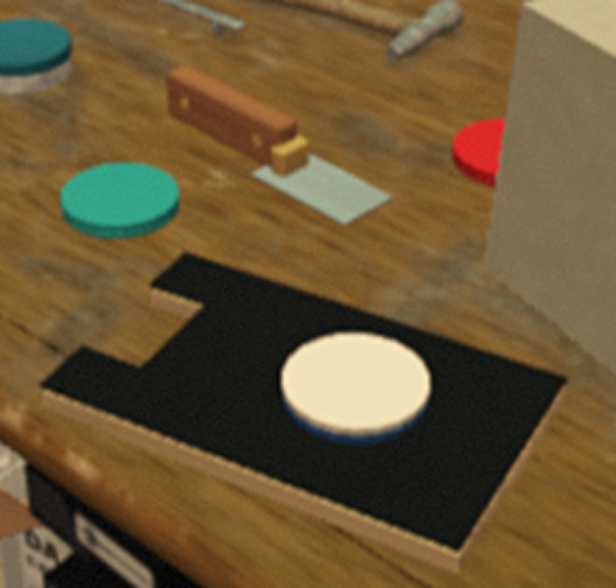

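View pics/j_wrist.png

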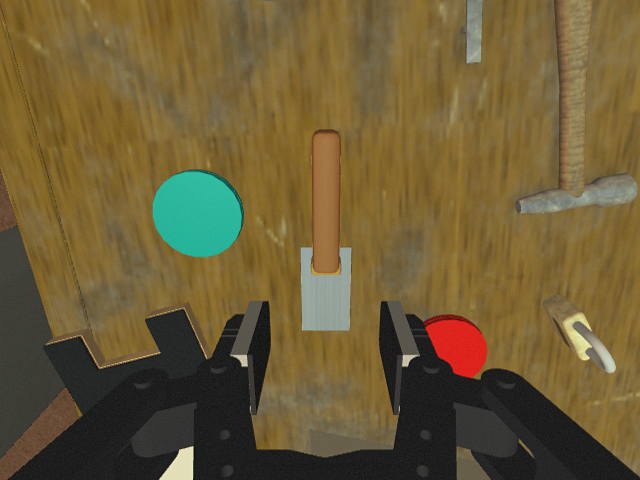

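The crop shows the disc white face up and flat on the board, with its blue rim below (crop 355,385). The spatula lies flat on the worktop, clear of the board, and the gripper is well above it. Handing in.

```bash
python3 -c "
from rig import env
env.close_job();print(env.observe()['time_s'])"
```

```text
the job is handed in; nothing more can be done
the job is handed in; nothing more can be done
```

The disc is turned over: it lies flat on the board, white face up. The spatula lies flat on the worktop, off the board, and the gripper has let go. I gripped the handle, slid the blade under the disc through the notch, levered the disc up about its far edge and pushed it over. I then laid the spatula back where it started. The whole job took about 13 s of the 51 s allowed.

**Last checks:**
- **Disc:** its outline, measured at the height of a flat disc's top (26 mm), came out at 68 × 71 mm around (0.447, 0.047). That fits a 70 mm disc lying flat.
- **Spatula:** both views show it flat and clear of the board.
- **Robot:** when I handed in, the tool was at about 0.19 m with the gripper half open, touching nothing. The fingers stayed clear of the disc in every picture taken during the turn.
- **Force:** I only read the wrist force at the end of each move; the largest reading was about 7 N.

**Disagreements:** No check failed. The scene and side cameras differed by 1–2 mm on the board, disc and spatula, which is within calibration. They differed by about 8 mm on the unneeded turquoise disc, so I kept well clear of it. The gripper read 18 mm on the 20 mm handle.

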